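Fit the three-jaw chuck to the bench carving spindle

TASK

Take the three-jaw chuck out of the wooden rack and fit its taper shank in the upright bench spindle: rest it lightly on the drive dogs, feel for the place by turning it until its slots drop over them, then push it fully home with a firm press of about 20 N (at least 12 N, and never more than 60 N between chuck and spindle). Then turn the seated chuck, and the spindle with it, until one of its slots stands at the brass pointer on the housing, within a few degrees, and let go. Leave the other heads in the rack and everything else on the bench where they are.

Things in the scene. Friction and masses are not known exactly. Their poses are not given: they have to be found in the camera images.
- chuck_grip (a point): Three-jaw chuck, 0.6 kg: bright steel cylinder 46 mm across, 46 mm tall, dark knurled band; its jaws rise 14 mm more. Point on its axis half-way up the cylinder, 23 mm above the top of the flange below (64 mm across, 12 mm thick), 35 mm above the flange's underside. z up the axis. Stands in the rack in any of three places, at any yaw; grip the cylinder from above at any yaw.
- chuck: The same chuck: origin on the axis at the flange's underside, axes as chuck_grip. Below it a 7:24 taper shank, 32 mm across at the flange, 19 mm after 44 mm, then a 10 mm stud (54 mm in all).
- slot (a point): One of the chuck's two alike drive slots, on its +x side (the other on -x; a half turn makes no difference): 16 mm wide notches cut right through the flange's rim, reaching in to 19 mm from the axis. Point on the rim, 32 mm from the axis, at the underside.
- nose (a point): Upright bench spindle: point fixed to the housing, centre of the bore's mouth, level with the flat face of the steel nose (64 mm across), 110 mm above the table; z up, x the housing's (it does not turn with the spindle). Home: flange flat on this face, chuck_grip 35 mm above this point. The smooth taper bore has 0.5 mm play round the shank when home.
- dogs (a point): Point on the spindle's axis 6 mm above the nose face, at the tops of the two dark drive dogs (12 mm wide, 20 to 31 mm from the axis, opposite each other). Axes are the housing's: the dogs' angle is NOT given; at the start they stand 0.4 to 1.3 rad anticlockwise (from above) of the housing's x axis. The flange rests on them 6 mm short of home and drops only within 0.03 to 0.08 rad of them.
- pointer (a point): Tip of the brass pointer on the housing's cover, 37 mm from the spindle's axis along the housing's -x (front). The spindle turns with 0.18 N m of gearbox drag and stays where left. A chuck resting on the dogs slides round over them while pressed with less than about 8 N; above 10 to 14 N it drags the spindle along and never finds the slots.
- machine: Housing of the spindle, fixed: light grey casting 190 mm (x) by 170 mm (y), 80 mm tall, round cover to 92 mm, nose on top; grey gear motor behind (+x), 103 mm tall, out to 203 mm from the axis. Origin on the spindle's axis at table height. With the flange on the dogs the shank has 1.3 mm play in the bore; further off-centre, the bore's wall pushes it sideways and the hand must give way.
- rack: Beech block, fixed, 105 mm (x) by 312 mm (y), 66 mm tall; three upright holes 37 mm across at y = -106, 0, +106 mm, one head in each, shank down, flange on its top. Origin at the centre of its underside.
- drill_chuck: Another head in the rack: a black keyless drill chuck, 36 mm in diameter, on the same flange and shank; top 68 mm above the flange's underside, where the origin lies. To be left in the rack.
- centre: Another head in the rack: a steel cone centre, 31 mm in diameter at its foot, on the same flange and shank; point 58 mm above the flange's underside, where the origin lies. To be left in the rack.
- pearl_dish: Dish of pearls, 88 mm in diameter, 15 mm tall. Leave alone.
- bead_dish: Dish of dark beads, 88 mm in diameter, 12 mm tall. Leave alone.
- pin_box: Blue open box of pins, 62 by 46 by 24 mm. Leave alone.
- pliers: Pliers with orange handles, 165 mm long, lying flat. Leave alone.
- relief: Round white relief tile with beads, 112 mm in diameter, 16 mm tall. Leave alone.
- brush: Small dark red paint brush, 190 mm long, lying flat. Leave alone.
Mind the look-alikes: they are no part of the job. Leave any orange look-alike of the chuck alone.

How it is judged:
On the way, in this order (a step that is already met when the one before it is completed fails the run):
1. the chuck is home on the spindle nose, its slots over the dogs, and pressed down with at least 12 N (z of chuck_grip in the frame of nose below 0.0375 m and horizontal distance between chuck_grip and nose below 0.003 m and contact force between chuck and machine above 12 N), for 0.2 s.
2. the seated chuck and spindle are turned until a slot stands at the pointer, within 0.12 rad (z of chuck_grip in the frame of nose below 0.0375 m and angle between the x axis of chuck_grip and the x axis of nose, either way round below 0.12 rad), for 0.2 s.
At the end, for the whole second after the job is handed in: The chuck is at rest in the spindle with its flange home on the nose (within 2.5 mm, 3 mm sideways, 0.05 rad of upright), its slots over the dogs and in line with the pointer (housing x axis) within 0.12 rad, released; the other heads and the bench things are where they were (all of step 2 and z of chuck_grip in the frame of nose above 0.032 m and horizontal distance between chuck_grip and nose below 0.003 m and angle between chuck_grip's own z axis and vertical below 0.05 rad and linear speed of chuck below 0.01 m/s); the robot touches nothing.
It fails at once if chuck and spindle are forced together with more than 60 N (contact force between chuck and machine above 60 N).
It fails at once if one of the other heads is moved by more than 15 mm (distance of any of drill_chuck, centre from where it was at the start of the episode above 0.015 m).
It fails at once if something else on the bench is moved by more than 20 mm (distance of any of pearl_dish, bead_dish, pin_box, pliers, relief, brush from where it was at the start of the episode above 0.02 m).
It also fails if it takes over 69 s, if anything falls off the work surface, if the arm or the gripper's body presses on something with over 40 N, if the wrist force passes 120 N, or if a joint passes its speed limit or range.

ROBOT

A 6-joint arm with a two-finger parallel gripper is mounted at the origin on the work surface. World frame = base frame: x ahead of the robot, y to its left, z up, the work surface at z = 0. Lengths are in m, angles in rad, forces in N, time in s.
With the tool pointing down it reaches from about 0.35 to 0.975 m from the base axis. Payload 17.4 kg.
Tool frame: the origin (TCP) lies at the very end of the fingers, on their centre line; the grasp point (between the pads) lies r.pinch_z behind it (r.pinch_z is the distance from the TCP to the grasp point, in m); z points along the fingers, y is the line along which they close (so a half turn about z gives the same grasp; the last joint's range is limited). The gripper opens to 85 mm and grips with 20 to 120 N. Pads are 22 mm wide; open, the fingers measure 114 mm over their backs; the gripper's body (76 mm by 85 mm) begins 54 mm behind the grasp point. The pads swing forward as they close: fully open they stand 13 mm farther back than shut.
Start: joints at [-1.274, 0.116, 1.442, -0, 1.584, -0.038], TCP at [0.222, -0.638, 0.231] pointing down, gripper open.
Joint ranges: [-2.83, 2.83], [-0.83, 2.19], [0.07, 2.5], [-1.14, 4.28], [0.01, 3], [-2.97, 2.97]. Speed limits (rad/s): [1.89, 1.89, 2.22, 3.14, 3.14, 3.14].

INTERFACE

Orientations are given as a 3x3 rotation matrix whose columns are the frame's x, y, z axes.
In Python, from plant import r gives the robot as it stands.
- The arm moves only by the tool step_arm, never from a script. Its argument "deltas" is a list of rows, each a list of 3 entries, a list of its own where there are three numbers: the shift along the tool's x, y, z in m, then the turn, a rotation vector about the tool's x, y, z in rad, then the finger opening in m, from 0 to 0.0854. In form: [[[x, y, z], [ax, ay, az], fingers], ...]. A call has 1 to 8 rows; each row is the pose to reach, as a shift and turn from the pose commanded when the call began, along the tool's axes at that moment; what a row does not reach only later rows make up. A row lasts 1/12 s, in which the tool goes at most 41.7 mm and 7.16 degrees, less where a joint would pass 70% of its speed; a pose out of reach is approached as far as the arm can. A call with a gripper value outside its range is refused whole. The fingers move at their own pace and stop on an object; "newtons" is the grip in N (left out, the last holds). Time passes only in rows, so rows that repeat a pose let the fingers close. It gives the time, the measured TCP pose, the force, the opening and the grip force at its end, in the units of the state.
- r.state(): the state, without advancing time (a new reading comes with each control period).
- r.get_image(name): name is "side" or "top"; returns (picture, depth): 480x640x3 uint8, blue, green, red; 480x640 float32, m along the optical axis (not along the pixel's ray), 0 where there is no reading.
- r.camera_model(name): a dict with "fx", "fy", "cx", "cy" (pixels), "eye" and "orientation" of the camera in the world. Camera axes: x right, y down, z forward; pixel columns grow to the right and rows downward; lengths in m; the calibration is good to about 2 mm. A picture is of the moment at which its call begins. camera_model takes no time and is no camera call.
- r.finish_job(): hands the job in; it is judged then, once.
The state is a dict: "t": time; "joint_positions": joint angles; "dq": joint speeds; "joint_torque": joint torques, N m; "tcp_pos": TCP position; "orientation": TCP orientation; "ft_force": force on the tool from outside, world axes, zero at the start; "wrist_torque": the same for the moment, N m; "finger_gap": opening from 0.0 (shut) to 1.0 (fully open); "grasp_force": force on a finger pad.
Only numpy, scipy, OpenCV 4.12 (cv2) and the standard library are available. Lean on these libraries where they do the work, as an engineer would, in place of code of your own. Each camera call takes 0.05 s, during which the arm holds its last target. There are 200 camera calls.

## Working session

There is one attempt and no reset: what is moved stays moved. The work goes in short steps, Python scripts to look and compute and a tool call to move; the robot and the scene stay as the last step left them, time stands still between calls to the robot, and variables do not carry over. Pictures are saved under pics/ and viewed, at most 10 in all, crops included, and the job is handed in when it is done.

Besides the shell and the picture viewer there is one more tool, called after "Request:" as name(argument=value, ...) on one line, values as JSON. step_arm: Moves the arm, as the interface text tells. Its arguments: {"type":"object","properties":{"deltas":{"type":"array"},"newtons":{"type":"number"}},"required":["deltas"]}

```bash
mkdir -p pics; ls
python3 - <<'E'
from plant import r
import cv2,numpy as np
for n in("top","side"):
    im,d=r.get_image(n); cv2.imwrite(f"pics/{n}0.png",im); np.save(f"pics/{n}0.npy",d)
    print(n,r.camera_model(n))
print(r.pinch_z,r.state())
E
```

```text
pics
top {'fx': 454.1359479076768, 'fy': 454.1359479076768, 'cx': 314.69493566341015, 'cy': 240.92471743987295, 'eye': array([0.42616777, 0.01910399, 1.23088596]), 'orientation': array([[-0.01232669, -0.99186576,  0.12669001],
       [-0.99986963,  0.01354814,  0.00878413],
       [-0.01042909, -0.12656521, -0.99190346]])}
side {'fx': 546.9176920188352, 'fy': 546.9176920188352, 'cx': 318.30278619241, 'cy': 234.04971423201212, 'eye': array([-0.19525861,  0.70323618,  0.92428278]), 'orientation': array([[-0.67888056, -0.44938146,  0.58066986],
       [-0.73392815,  0.43867965, -0.51856498],
       [-0.02169456, -0.77821364, -0.62762479]])}
0.0187 {'t': 0.1, 'joint_positions': array([-1.27379274e+00,  1.16429635e-01,  1.44217651e+00,  1.25547041e-05,
        1.58402807e+00, -3.78042502e-02]), 'dq': array([-1.65604901e-03, -1.38732652e-03, -1.45470223e-03,  2.08370413e-03,
       -2.39147137e-05, -4.18854677e-04]), 'joint_torque': array([ 1.50378066e-03, -7.33664274e+01, -6.33789325e+01, -8.75869182e-05,
        5.26342352e-03, -5.71432054e-05]), 'tcp_pos': array([ 0.22173872, -0.63735806,  0.23065529]), 'orientation': array([[ 9.44473426e-01,  3.28587677e-01, -2.92815536e-04],
       [ 3.28587804e-01, -9.44472899e-01,  9.99633380e-04],
       [ 5.19108727e-05, -1.04034278e-03, -9.99999457e-01]]), 'ft_force': array([ 0.01085949,  0.04646658, -0.43759905]), 'wrist_torque': array([-0.00685161,  0.01343829,  0.05504953]), 'grasp_force': 0.0, 'finger_gap': 1.0016286162110788}
```

View pics/top0.png

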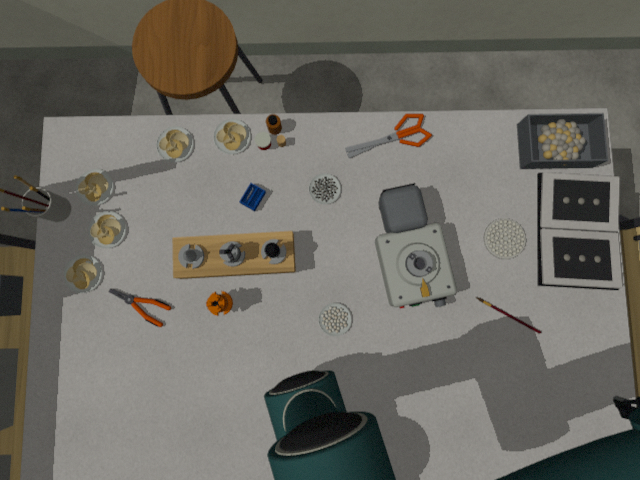

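View pics/side0.png

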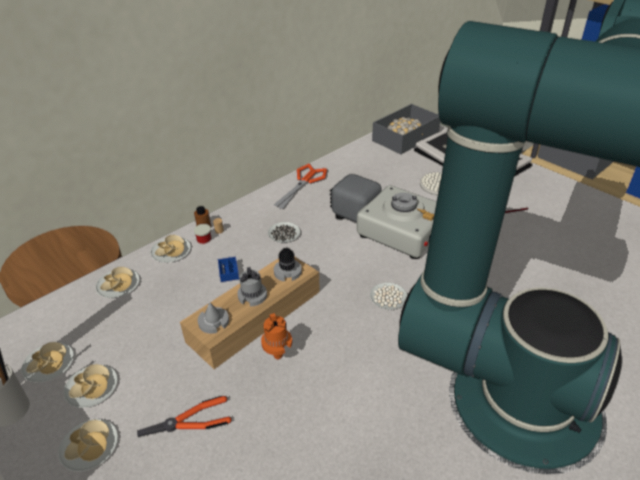

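The chuck stands in the middle rack hole (top 232,253), with the centre at (192,257) and the drill chuck at (274,250). The spindle nose is at (419,263) and the brass pointer at (425,288). The orange decoy is at (219,303). Next I'll enlarge the chuck and the nose.

Run:
```python
import cv2,numpy as np
t=cv2.imread("pics/top0.png")
a=cv2.resize(t[225:285,160:310],None,fx=5,fy=5,interpolation=cv2.INTER_CUBIC)
b=cv2.resize(t[230:310,370:460],(450,400),interpolation=cv2.INTER_CUBIC)
b=t[225:305,365:465]; b=cv2.resize(b,None,fx=3.7,fy=3.7,interpolation=cv2.INTER_CUBIC)
c=t[230:275,208:256]; c=cv2.resize(c,None,fx=8,fy=8,interpolation=cv2.INTER_CUBIC)
out=np.zeros((600,800,3),np.uint8); out[:300,:750]=a; out[304:600,:370]=b[:296,:370]; out[304:600,400:784]=c[:296,:384]
cv2.imwrite("pics/z0.png",out)
```

```text
(no output)
```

View pics/z0.png

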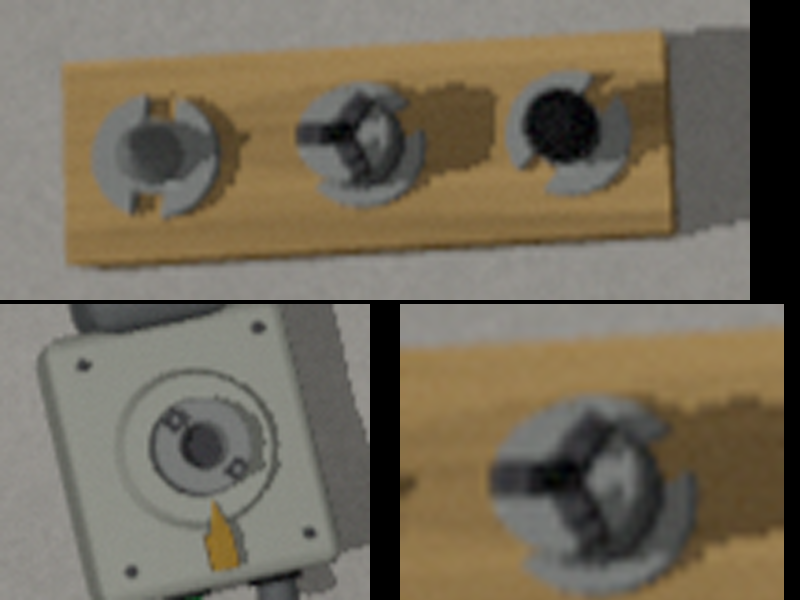

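```bash
cat > h.py <<'E'
import numpy as np,cv2
from plant import r
def ray(n,uv,z):
    m=r.camera_model(n); uv=np.atleast_2d(uv).astype(float)
    d=np.c_[(uv[:,0]-m['cx'])/m['fx'],(uv[:,1]-m['cy'])/m['fy'],np.ones(len(uv))]@m['orientation'].T
    return m['eye']+d*((z-m['eye'][2])/d[:,2])[:,None]
def cloud(n,d):
    m=r.camera_model(n); v,u=np.mgrid[:480,:640]
    p=np.stack([(u-m['cx'])/m['fx']*d,(v-m['cy'])/m['fy']*d,d],-1)
    return p@m['orientation'].T+m['eye']
E
python3 - <<'E'
from h import *
d=np.load("pics/top0.npy"); P=cloud("top",d); im=cv2.imread("pics/top0.png")
def box(mask,z,n):
    c=max(cv2.findContours(mask.astype(np.uint8),0,1)[0],key=cv2.contourArea).reshape(-1,2)
    w=ray("top",c,z)[:,:2]; q=cv2.minAreaRect((w*1000).astype(np.float32)); print(n,q)
hsv=cv2.cvtColor(im,cv2.COLOR_BGR2HSV)
roi=np.zeros((480,640),bool); roi[225:285,160:310]=1
wood=(hsv[...,1]>60)&roi
box(wood,.066,"rack colour")
box((P[...,2]>.055)&roi,.066,"rack depth")
roi2=np.zeros((480,640),bool); roi2[215:315,365:470]=1
box((P[...,2]>.07)&(P[...,2]<.098)&roi2,.08,"housing")
print("table z",np.median(P[340:370,150:250,2]))
print("rack z",np.median(P[...,2][wood]), "housing z",np.median(P[280:295,390:410,2]))
for a,b in((.104,.113),(.113,.125),(.02,.09)):
    m=(P[...,2]>a)&(P[...,2]<b)&roi2; m[:238]=0; m[285:]=0;m[:,:398]=0;m[:,442:]=0
    q=P[m]; print(a,b,len(q),q.mean(0),q.min(0),q.max(0))
    if a>.1: print(cv2.minEnclosingCircle((q[:,:2]*1000).astype(np.float32)))
# pixel rays
dg=ray("top",[[412.3,256.4],[429.3,269.1]],.116); print("dogs",dg,dg.mean(0))
print("pointer",ray("top",[423.4,278.8],.097))
# motor
m=(P[...,2]>.09)&(P[...,2]<.115); m[:,:375]=0;m[:,430:]=0;m[:180]=0;m[230:]=0
print("motor",P[m].mean(0))
# screws
g=hsv[...,2]
print("screws",ray("top",[[365+84/3.7,225+61/3.7],[365+258/3.7,225+23/3.7],[365+132/3.7,225+268/3.7],[365+310/3.7,225+229/3.7]],.08))
# chuck
m=(P[...,2]>.115)&roi; 
lab,L,st,ce=cv2.connectedComponentsWithStats(m.astype(np.uint8))
for i in range(1,lab):
    q=P[L==i]
    if len(q)>20: print("head",len(q),q.mean(0),q.max(0)[2],cv2.minEnclosingCircle((q[:,:2]*1000).astype(np.float32)))
m=(P[...,2]>.068)&(P[...,2]<.088)&roi
lab,L,st,ce=cv2.connectedComponentsWithStats(m.astype(np.uint8))
for i in range(1,lab):
    q=P[L==i]
    if len(q)>20: print("flange",len(q),q.mean(0),cv2.minEnclosingCircle((q[:,:2]*1000).astype(np.float32)))
print("slot",ray("top",[[240.5,248.9],[224,258]],.078))
E
```

```text
rack colour ((542.980224609375, 240.20663452148438), (108.4317626953125, 315.46746826171875), 2.526507616043091)
rack depth ((546.0385131835938, 241.98410034179688), (108.27220916748047, 312.8271789550781), 2.621936082839966)
housing ((533.7562255859375, -222.08413696289062), (232.93955993652344, 168.4997100830078), 11.484172821044922)
table z 0.0006645625403280953
rack z 0.0668599149428789 housing z 0.08089665774020893
0.104 0.113 322 [ 0.51180798 -0.22803549  0.11017306] [ 0.48128113 -0.26013923  0.10443086] [ 0.54369359 -0.19743224  0.11298396]
((512.494140625, -228.72381591796875), 31.91819953918457)
0.113 0.125 95 [ 0.51254865 -0.23057516  0.11533662] [ 0.48339972 -0.2585362   0.113005  ] [ 0.54255259 -0.20144078  0.12117648]
((512.1844482421875, -228.34422302246094), 31.280420303344727)
0.02 0.09 805 [ 0.52653994 -0.24234251  0.08238457] [ 0.45952497 -0.29303022  0.07439045] [ 0.57766364 -0.17827377  0.08999858]
dogs [[ 0.52693222 -0.21052751  0.116     ]
 [ 0.49517322 -0.25083535  0.116     ]] [ 0.51105272 -0.23068143  0.116     ]
pointer [[ 0.47244709 -0.23975112  0.097     ]
[... 676 characters left out ...]
ge 293 [0.5428274  0.23026642 0.07420783] ((549.9891357421875, 237.43392944335938), 53.52069854736328)
flange 217 [0.54094474 0.12095345 0.07598773] ((546.0624389648438, 124.08858489990234), 51.816959381103516)
flange 501 [0.53655421 0.34255609 0.07575064] ((530.5191650390625, 336.35345458984375), 69.29426574707031)
flange 22 [0.54059515 0.18197878 0.06925893] ((541.416015625, 182.09329223632812), 13.296630859375)
flange 35 [0.51645654 0.1066137  0.06930489] ((515.9475708007812, 104.38818359375), 21.208965301513672)
flange 53 [0.50695862 0.18627367 0.06937308] ((508.03466796875, 185.8740234375), 19.447860717773438)
slot [[0.55544667 0.21935221 0.078     ]
 [0.53264686 0.26134286 0.078     ]]
```

Run:
```python
from h import *
from scipy.optimize import least_squares
def fit(w,c0,R):
    s=least_squares(lambda p:np.hypot(*(w-p[:2]).T)-R,c0,loss='soft_l1',f_scale=.001); return s.x,np.sqrt(np.mean(s.fun**2))
for n in("top","side"):
    im=cv2.imread(f"pics/{n}0.png"); P=cloud(n,np.load(f"pics/{n}0.npy")); z=P[...,2]
    hsv=cv2.cvtColor(im,cv2.COLOR_BGR2HSV)
    near=lambda c,R:np.hypot(P[...,0]-c[0],P[...,1]-c[1])<R
    for name,c,zt in(("nose",(.512,-.229),.110),("chuckflange",(.544,.240),.078)):
        m=near(c,.040)&(abs(z-zt)<.005); q=P[m]
        print(n,name,len(q),"z",np.median(q[:,2]),"encl",cv2.minEnclosingCircle((q[:,:2]*1000).astype(np.float32)))
        # outline points: farthest per angle bin
        a=np.arctan2(q[:,1]-c[1],q[:,0]-c[0]); rr=np.hypot(q[:,1]-c[1],q[:,0]-c[0]); out=[]
        for k in range(24):
            s=(a>-np.pi+k*np.pi/12)&(a<=-np.pi+(k+1)*np.pi/12)
            if s.any() and rr[s].max()>.027: out.append(q[s][rr[s].argmax(),:2])
        print("   fit",len(out),fit(np.array(out),c,.031))
    m=near((.544,.24),.03)&(z>.117)&(z<.15); q=P[m]; print(n,"body",len(q),q.mean(0),fit(q[q[:,2]<.122][:,:2],(.544,.24),.023) if (q[:,2]<.122).sum()>5 else'')
    m=near((.544,.24),.03)&(z>.085)&(z<.122); q=P[m]; print(n,"wall",len(q),fit(q[:,:2],(.544,.24),.0225))
    m=near((.512,-.229),.033)&(z>.1135)&(z<.12); q=P[m][:,:2]; print(n,"dogs",len(q),q.mean(0)); 
    if n=="top":
        g=cv2.cvtColor(im,6); 
        print(g[250:276,405:437])
```

```text
top nose 372 z 0.11078091768295961 encl ((512.494140625, -228.72381591796875), 31.91819953918457)
   fit 23 (array([ 0.512352  , -0.22865902]), np.float64(0.0006090373186526847))
top chuckflange 143 z 0.07887569750224177 encl ((544.2272338867188, 239.1305694580078), 33.93867874145508)
   fit 17 (array([0.54489663, 0.24129069]), np.float64(0.00147338849473351))
top body 275 [0.54432811 0.24075718 0.12782539] (array([0.54597083, 0.24178062]), np.float64(0.007387179834822466))
top wall 76 (array([0.54502537, 0.24146301]), np.float64(0.0037536628583537054))
top dogs 79 [ 0.51180178 -0.23212715]
[[140 140 138 140 137 139 139 140 139 125 120 115 118 123 122 124 123 118
   97 113 115 115 135 139 142 139 139 130 106  90 111 133]
 [139 138 138 140 139 140 140 123 115 108 110 107 110 113 116 113 113 111
  109 104  94  92 112 116 116 136 140 141 129  96  87 112]
 [138 140 138 139 139 125 106 100 105 115 119 119 119 121 120 118 119 120
  118 115 109 104  93  91  92 112 134 137 140 116  80  90]
 [140 139 139 140 125  93  63  83  94  97 113 118 119 120 120 118 119 120
  120 117 120 115 112  97  90
[... 2863 characters left out ...]
3  80  96 101 107 108 111 110 105
   98 104 104 121 138 141 138 141 139 139 139 133 101 104]]
side nose 190 z 0.10709621860455937 encl ((509.50909423828125, -224.96945190429688), 33.26045608520508)
   fit 21 (array([ 0.51027565, -0.22559521]), np.float64(0.0011538684712396978))
side chuckflange 188 z 0.0755232249548013 encl ((542.0615844726562, 244.720947265625), 32.92181396484375)
   fit 16 (array([0.54131921, 0.24485961]), np.float64(0.0022779595040048088))
side body 276 [0.53881249 0.24651411 0.12530915] (array([0.54459451, 0.24199811]), np.float64(0.008492331379188674))
side wall 347 (array([0.54337814, 0.24383284]), np.float64(0.004796391307193269))
side dogs 8 [ 0.50529398 -0.23042861]
```

Request:
step_arm(deltas=[[[0.594,-0.724,0.02],[0,0,-1.275],0.085],[[0.594,-0.724,0.02],[0,0,-1.275],0.085],[[0.594,-0.724,0.02],[0,0,-1.275],0.085],[[0.594,-0.724,0.02],[0,0,-1.275],0.085],[[0.594,-0.724,0.02],[0,0,-1.275],0.085],[[0.594,-0.724,0.02],[0,0,-1.275],0.085],[[0.594,-0.724,0.02],[0,0,-1.275],0.085],[[0.594,-0.724,0.02],[0,0,-1.275],0.085]])

```text
t: 0.77
tcp_pos: [0.3368, -0.3228, 0.2239]
orientation: [[0.228, 0.974, -0.0], [0.974, -0.228, 0.0], [0.0, -0.0, -1.0]]
ft_force: [1.1, -0.2, 0.3]
finger_gap: 0.997
grasp_force: 0.0
```

```bash
cat >> h.py <<'E'
from scipy.spatial.transform import Rotation as Ro
def to(x,y,z,psi):
    s=r.state(); R=s['orientation']; c,n=np.cos(psi),np.sin(psi)
    T=np.array([[c,n,0],[n,-c,0],[0,0,-1.]])
    print("t",round(s['t'],2),"pos",s['tcp_pos'].round(4),"psi",round(np.arctan2(R[1,0],R[0,0]),3),"F",s['ft_force'].round(1),"q6",s['joint_positions'][5].round(2))
    print("shift",(R.T@(np.array([x,y,z])-s['tcp_pos'])).round(4),"turn",Ro.from_matrix(R.T@T).as_rotvec().round(3))
E
python3 -c "
from h import *
to(.545,.2412,.2,1.61)"
```

```text
t 0.77 pos [ 0.3368 -0.3228  0.2239] psi 1.34 F [ 1.1 -0.2  0.3] q6 -0.59
shift [0.5966 0.074  0.0239] turn [-0.   -0.   -0.27]
```

Request:
step_arm(deltas=[[[0.59,0.074,0.024],[0,0,-0.27],0.085],[[0.59,0.074,0.024],[0,0,-0.27],0.085],[[0.59,0.074,0.024],[0,0,-0.27],0.085],[[0.59,0.074,0.024],[0,0,-0.27],0.085],[[0.59,0.074,0.024],[0,0,-0.27],0.085],[[0.59,0.074,0.024],[0,0,-0.27],0.085],[[0.59,0.074,0.024],[0,0,-0.27],0.085],[[0.59,0.074,0.024],[0,0,-0.27],0.085]])

```text
t: 1.43
tcp_pos: [0.4544, -0.0109, 0.2107]
orientation: [[-0.034, 0.999, 0.0], [0.999, 0.034, -0.0], [-0.0, 0.0, -1.0]]
ft_force: [0.7, -1.0, 0.6]
finger_gap: 0.996
grasp_force: 0.0
```

```bash
python3 -c "
from h import *
to(.545,.2412,.2,1.61)"
```

```text
t 1.43 pos [ 0.4544 -0.0109  0.2107] psi 1.605 F [ 0.7 -1.   0.6] q6 -0.11
shift [0.2489 0.0992 0.0107] turn [ 0.     0.    -0.005]
```

Request:
step_arm(deltas=[[[0.245,0.097,0.01],[0,0,0],0.085],[[0.245,0.097,0.01],[0,0,0],0.085],[[0.245,0.097,0.01],[0,0,0],0.085],[[0.245,0.097,0.01],[0,0,0],0.085],[[0.245,0.097,0.01],[0,0,0],0.085],[[0.245,0.097,0.01],[0,0,0],0.085],[[0.245,0.097,0.01],[0,0,0],0.085],[[0.245,0.097,0.01],[0,0,0],0.085]])

```text
t: 2.1
tcp_pos: [0.5431, 0.2378, 0.1994]
orientation: [[-0.037, 0.999, -0.002], [0.999, 0.037, -0.0], [-0.0, -0.002, -1.0]]
ft_force: [0.5, 0.3, -0.1]
finger_gap: 0.996
grasp_force: 0.0
```

```bash
python3 -c "
from h import *
to(.545,.2412,.0845,1.61)"
```

```text
t 2.1 pos [0.5431 0.2378 0.1994] psi 1.608 F [ 0.5  0.3 -0.1] q6 0.33
shift [0.0034 0.0022 0.1149] turn [-0.002  0.    -0.002]
```

Request:
step_arm(deltas=[[[0.003,0.002,0.03],[0,0,0],0.085],[[0.003,0.002,0.06],[0,0,0],0.085],[[0.003,0.002,0.09],[0,0,0],0.085],[[0.003,0.002,0.114],[0,0,0],0.085],[[0.003,0.002,0.114],[0,0,0],0.06],[[0.003,0.002,0.114],[0,0,0],0.044],[[0.003,0.002,0.114],[0,0,0],0.04],[[0.003,0.002,0.114],[0,0,0],0.03]], newtons=60)

```text
t: 2.77
tcp_pos: [0.5452, 0.238, 0.0894]
orientation: [[-0.034, 0.999, 0.001], [0.999, 0.034, 0.001], [0.001, 0.001, -1.0]]
ft_force: [-4.7, -1.6, -0.4]
finger_gap: 0.526
grasp_force: 61.3
```

Request:
step_arm(deltas=[[[0,0,0],[0,0,0],0.03],[[0,0,0],[0,0,0],0.03],[[0,0,0],[0,0,0],0.03],[[0,0,0],[0,0,0],0.03]])

```text
t: 3.1
tcp_pos: [0.5452, 0.238, 0.0894]
orientation: [[-0.034, 0.999, 0.002], [0.999, 0.034, 0.001], [0.001, 0.002, -1.0]]
ft_force: [-6.0, -2.8, 4.5]
finger_gap: 0.521
grasp_force: 61.7
```

Request:
step_arm(deltas=[[[0,0,0],[0,0,0],0.08],[[0,0,0],[0,0,0],0.08],[[0,0,0],[0,0,0],0.08],[[0.002,0,0.002],[0,0,0],0.08],[[0.002,0,0.002],[0,0,-0.4],0.08],[[0.002,0,0.002],[0,0,-0.8],0.08],[[0.002,0,0.002],[0,0,-1.2],0.08],[[0.002,0,0.002],[0,0,-1.57],0.08]])

```text
t: 3.77
tcp_pos: [0.5449, 0.2403, 0.0849]
orientation: [[-0.514, 0.858, 0.0], [0.858, 0.514, 0.0], [-0.0, 0.0, -1.0]]
ft_force: [-1.5, -0.3, 0.2]
finger_gap: 0.94
grasp_force: 0.0
```

```bash
python3 -c "
from h import *
to(.5452,.2405,.087,1.61+1.571)"
```

```text
t 3.77 pos [0.5449 0.2403 0.0849] psi 2.111 F [-1.5 -0.3  0.2] q6 -0.17
shift [ 0.      0.0004 -0.0021] turn [ 0.    0.   -1.07]
```

Request:
step_arm(deltas=[[[0,0,-0.002],[0,0,-1.07],0.08],[[0,0,-0.002],[0,0,-1.07],0.08],[[0,0,-0.002],[0,0,-1.07],0.08],[[0,0,-0.002],[0,0,-1.07],0.08],[[0,0,-0.002],[0,0,-1.07],0.08],[[0,0,-0.002],[0,0,-1.07],0.08],[[0,0,-0.002],[0,0,-1.07],0.08],[[0,0,-0.002],[0,0,-1.07],0.08]])

```text
t: 4.43
tcp_pos: [0.5449, 0.2402, 0.0868]
orientation: [[-1.0, 0.031, 0.0], [0.031, 1.0, 0.0], [-0.0, 0.0, -1.0]]
ft_force: [0.1, 0.7, 0.6]
finger_gap: 0.934
grasp_force: 0.0
```

Request:
step_arm(deltas=[[[0,0,0],[0,0,-0.2],0.08],[[0,0,0],[0,0,-0.2],0.08],[[0,0,0],[0,0,-0.2],0.06],[[0,0,0],[0,0,-0.2],0.04],[[0,0,0],[0,0,-0.2],0.03],[[0,0,0],[0,0,-0.2],0.03],[[0,0,0],[0,0,-0.2],0.03],[[0,0,0],[0,0,-0.2],0.03]])

```text
t: 5.1
tcp_pos: [0.5448, 0.2406, 0.0872]
orientation: [[-0.987, -0.161, 0.0], [-0.161, 0.987, 0.001], [-0.0, 0.001, -1.0]]
ft_force: [-3.1, 4.0, 4.4]
finger_gap: 0.526
grasp_force: 61.3
```

```bash
python3 -c "
from h import *
to(.545,.2405,.087,1.61+1.571)"
```

```text
t 5.1 pos [0.5448 0.2406 0.0872] psi -2.98 F [-3.1  4.   4.4] q6 -1.36
shift [-0.0002 -0.0002  0.0002] turn [0.001 0.    0.122]
```

Request:
step_arm(deltas=[[[0,0,-0.01],[0,0,0],0.03],[[0,0,-0.03],[0,0,0],0.03],[[0,0,-0.055],[0,0,0],0.03],[[0,0,-0.08],[0,0,0],0.03],[[0,0,-0.105],[0,0,0],0.03],[[0,0,-0.13],[0,0,0],0.03],[[0,0,-0.135],[0,0,0],0.03],[[0,0,-0.135],[0,0,0],0.03]])

```text
t: 5.77
tcp_pos: [0.5452, 0.2401, 0.2232]
orientation: [[-0.987, -0.162, 0.002], [-0.162, 0.987, 0.001], [-0.002, 0.0, -1.0]]
ft_force: [0.8, -0.4, -6.7]
finger_gap: 0.522
grasp_force: 62.6
```

```bash
python3 -c "
from h import *
im,_=r.get_image('side'); cv2.imwrite('pics/side1.png',im)
to(.5124,-.2287,.23,2.13)"
```

```text
t 5.82 pos [0.5447 0.24   0.2211] psi -2.979 F [ 0.7 -0.6 -7.3] q6 -1.36
shift [ 0.1077 -0.4573 -0.0088] turn [-0.     0.     1.174]
```

View pics/side1.png

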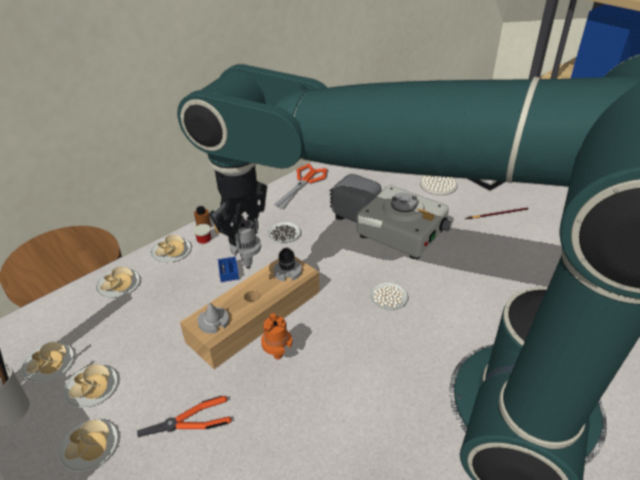

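The side view shows the chuck held upright in the hand at about (247,240), and the middle rack hole is empty. Next I'll move it over the nose.

Request:
step_arm(deltas=[[[0.108,-0.457,-0.01],[0,0,1.174],0.03],[[0.108,-0.457,-0.01],[0,0,1.174],0.03],[[0.108,-0.457,-0.01],[0,0,1.174],0.03],[[0.108,-0.457,-0.01],[0,0,1.174],0.03],[[0.108,-0.457,-0.01],[0,0,1.174],0.03],[[0.108,-0.457,-0.01],[0,0,1.174],0.03],[[0.108,-0.457,-0.01],[0,0,1.174],0.03],[[0.108,-0.457,-0.01],[0,0,1.174],0.03]])

```text
t: 6.48
tcp_pos: [0.5206, -0.0942, 0.2265]
orientation: [[-0.665, 0.747, -0.003], [0.747, 0.665, 0.001], [0.002, -0.002, -1.0]]
ft_force: [1.8, 0.1, -6.2]
finger_gap: 0.529
grasp_force: 63.5
```

```bash
python3 -c "
from h import *
to(.5124,-.2287,.23,2.13)"
```

```text
t 6.48 pos [ 0.5206 -0.0942  0.2265] psi 2.298 F [ 1.8  0.1 -6.2] q6 -0.95
shift [-0.095  -0.0956 -0.0036] turn [-0.002 -0.002  0.168]
```

Request:
step_arm(deltas=[[[-0.087,-0.088,-0.003],[0,0,0.17],0.03],[[-0.087,-0.088,-0.003],[0,0,0.17],0.03],[[-0.087,-0.088,-0.003],[0,0,0.17],0.03],[[-0.087,-0.088,-0.003],[0,0,0.17],0.03],[[-0.087,-0.088,-0.003],[0,0,0.17],0.03],[[-0.087,-0.088,-0.003],[0,0,0.17],0.03],[[-0.087,-0.088,-0.003],[0,0,0.17],0.03],[[-0.087,-0.088,-0.003],[0,0,0.17],0.03]])

```text
t: 7.15
tcp_pos: [0.5149, -0.2148, 0.2312]
orientation: [[-0.536, 0.844, -0.001], [0.844, 0.536, 0.0], [0.001, -0.0, -1.0]]
ft_force: [-0.5, -0.5, -6.0]
finger_gap: 0.523
grasp_force: 63.9
```

```bash
python3 -c "
from h import *
to(.5124,-.2287,.13,2.13); print(r.state())"
```

```text
t 7.15 pos [ 0.5149 -0.2148  0.2312] psi 2.136 F [-0.5 -0.5 -6. ] q6 -1.01
shift [-0.0105 -0.0095  0.1012] turn [-0.    -0.001  0.006]
{'t': 7.15, 'joint_positions': array([-4.41085773e-01, -1.39548764e-01,  1.69509112e+00,  1.23763787e-04,
        1.58685397e+00, -1.00646682e+00]), 'dq': array([ 0.00219212, -0.00496131, -0.00675932, -0.00074277,  0.00194034,
       -0.00104721]), 'joint_torque': array([-7.83975273e-01, -5.40244138e+01, -6.65833926e+01, -2.58876092e-02,
       -8.96289654e-03,  1.26278261e-02]), 'tcp_pos': array([ 0.51485652, -0.21482908,  0.23120243]), 'orientation': array([[-5.35738986e-01,  8.44383375e-01, -6.73915506e-04],
       [ 8.44383315e-01,  5.35739312e-01,  4.55006145e-04],
       [ 7.45242653e-04, -3.25278478e-04, -9.99999669e-01]]), 'ft_force': array([-0.47494251, -0.48843218, -6.03117215]), 'wrist_torque': array([-0.04434774, -0.00590647,  0.01144253]), 'grasp_force': 63.879700899124146, 'finger_gap': 0.523296226363491}
```

Request:
step_arm(deltas=[[[-0.0105,-0.0095,0],[0,0,0.006],0.03],[[-0.0105,-0.0095,0],[0,0,0.006],0.03],[[-0.0105,-0.0095,0.015],[0,0,0.006],0.03],[[-0.0105,-0.0095,0.03],[0,0,0.006],0.03],[[-0.0105,-0.0095,0.045],[0,0,0.006],0.03],[[-0.0105,-0.0095,0.06],[0,0,0.006],0.03],[[-0.0105,-0.0095,0.07],[0,0,0.006],0.03],[[-0.0105,-0.0095,0.075],[0,0,0.006],0.03]])

```text
t: 7.82
tcp_pos: [0.5116, -0.2292, 0.1539]
orientation: [[-0.53, 0.848, -0.003], [0.848, 0.53, 0.001], [0.003, -0.002, -1.0]]
ft_force: [-0.6, 0.5, -6.1]
finger_gap: 0.526
grasp_force: 64.0
```

```bash
python3 -c "
from h import *
to(.5124,-.2287,.1372,2.13)"
```

```text
t 7.82 pos [ 0.5116 -0.2292  0.1539] psi 2.129 F [-0.6  0.5 -6.1] q6 -1.03
shift [-0.      0.001   0.0167] turn [-0.002 -0.003 -0.001]
```

Request:
step_arm(deltas=[[[0,0,0.004],[0,0,0],0.03],[[0,0.001,0.008],[0,0,0],0.03],[[0,0.001,0.011],[0,0,0],0.03],[[0,0.001,0.013],[0,0,0],0.03],[[0,0.001,0.014],[0,0,0],0.03],[[0,0.001,0.014],[0,0,0],0.03]])

```text
t: 8.32
tcp_pos: [0.5123, -0.2295, 0.1429]
orientation: [[-0.529, 0.848, -0.003], [0.848, 0.529, -0.0], [0.001, -0.002, -1.0]]
ft_force: [-11.2, 0.0, -5.0]
finger_gap: 0.522
grasp_force: 64.4
```

Request:
step_arm(deltas=[[[0,0,0.001],[0,0,0],0.03],[[0,0,0.002],[0,0,0],0.03],[[0,0,0.002],[0,0,0],0.03],[[0,0,0.002],[0,0,0],0.03]])

```text
t: 8.65
tcp_pos: [0.5121, -0.2295, 0.1411]
orientation: [[-0.529, 0.848, -0.003], [0.848, 0.529, -0.0], [0.001, -0.003, -1.0]]
ft_force: [-14.6, -0.1, -0.7]
finger_gap: 0.522
grasp_force: 64.5
```

Request:
step_arm(deltas=[[[0.0005,-0.0008,0],[0,0,0],0.03],[[0.001,-0.0017,0],[0,0,0],0.03],[[0.001,-0.0017,0],[0,0,0],0.03],[[0.001,-0.0017,0],[0,0,0],0.03]])

```text
t: 8.98
tcp_pos: [0.5114, -0.2294, 0.1412]
orientation: [[-0.529, 0.848, 0.001], [0.848, 0.529, -0.0], [-0.001, 0.0, -1.0]]
ft_force: [-1.1, 0.8, -4.9]
finger_gap: 0.522
grasp_force: 63.9
```

Request:
step_arm(deltas=[[[0.0005,-0.0008,0.001],[0,0,0],0.03],[[0.0005,-0.0008,0.002],[0,0,0],0.03],[[0.0005,-0.0008,0.003],[0,0,0],0.03],[[0.0005,-0.0008,0.003],[0,0,0],0.03]])

```text
t: 9.32
tcp_pos: [0.5103, -0.2293, 0.1375]
orientation: [[-0.53, 0.848, -0.0], [0.848, 0.53, 0.0], [0.0, -0.0, -1.0]]
ft_force: [0.1, 0.1, -6.2]
finger_gap: 0.526
grasp_force: 63.9
```

Request:
step_arm(deltas=[[[0,0,0.0005],[0,0,0],0.03],[[0,0,0.001],[0,0,0],0.03],[[0,0,0.001],[0,0,0],0.03]])

```text
t: 9.57
tcp_pos: [0.5103, -0.2294, 0.1367]
orientation: [[-0.53, 0.848, -0.0], [0.848, 0.53, 0.0], [0.0, -0.0, -1.0]]
ft_force: [-0.5, -0.8, -5.1]
finger_gap: 0.522
grasp_force: 63.9
```

```bash
python3 -c "
from h import *
print(r.state()['wrist_torque']); to(.5103,-.2293,.1312,2.13)"
```

```text
[ 0.06779523  0.00984892 -0.01658621]
t 9.57 pos [ 0.5103 -0.2294  0.1367] psi 2.129 F [-0.5 -0.8 -5.1] q6 -1.03
shift [0.0001 0.     0.0055] turn [-0.    -0.    -0.001]
```

Request:
step_arm(deltas=[[[0,0,0.0005],[0,0,0],0.03],[[0,0,0.0005],[0,0,0],0.03],[[0,0,0.0005],[0,0,0],0.03]])

```text
t: 9.82
tcp_pos: [0.5103, -0.2294, 0.1363]
orientation: [[-0.529, 0.848, -0.0], [0.848, 0.529, 0.0], [0.0, 0.0, -1.0]]
ft_force: [0.1, 0.2, -5.1]
finger_gap: 0.529
grasp_force: 63.9
```

Request:
step_arm(deltas=[[[0,0,0.0005],[0,0,0],0.03],[[0,0,0.001],[0,0,0],0.03],[[0,0,0.001],[0,0,0],0.03]])

```text
t: 10.07
tcp_pos: [0.5103, -0.2294, 0.1352]
orientation: [[-0.529, 0.848, -0.0], [0.848, 0.529, 0.0], [0.0, -0.0, -1.0]]
ft_force: [0.6, -0.0, -5.3]
finger_gap: 0.523
grasp_force: 63.9
```

Request:
step_arm(deltas=[[[0,0,0.0005],[0,0,0],0.03],[[0,0,0.001],[0,0,0],0.03],[[0,0,0.001],[0,0,0],0.03]])

```text
t: 10.32
tcp_pos: [0.5102, -0.2294, 0.1342]
orientation: [[-0.529, 0.848, -0.0], [0.848, 0.529, 0.0], [0.0, -0.0, -1.0]]
ft_force: [-1.2, 0.3, -5.0]
finger_gap: 0.526
grasp_force: 63.9
```

Request:
step_arm(deltas=[[[0,0,0.0005],[0,0,0],0.03],[[0,0,0.001],[0,0,0],0.03],[[0,0,0.0015],[0,0,0],0.03],[[0,0,0.0015],[0,0,0],0.03]])

```text
t: 10.65
tcp_pos: [0.5101, -0.2294, 0.1327]
orientation: [[-0.529, 0.848, -0.001], [0.848, 0.529, 0.0], [0.0, -0.0, -1.0]]
ft_force: [-2.4, -0.4, -5.3]
finger_gap: 0.527
grasp_force: 63.9
```

Request:
step_arm(deltas=[[[0.0002,-0.0003,0.0005],[0,0,0],0.03],[[0.0002,-0.0003,0.001],[0,0,0],0.03],[[0.0002,-0.0003,0.0015],[0,0,0],0.03],[[0.0002,-0.0003,0.0015],[0,0,0],0.03]])

```text
t: 10.98
tcp_pos: [0.5099, -0.2294, 0.1313]
orientation: [[-0.529, 0.848, -0.0], [0.848, 0.529, 0.0], [0.0, -0.0, -1.0]]
ft_force: [-2.3, -0.1, -4.6]
finger_gap: 0.525
grasp_force: 64.2
```

Request:
step_arm(deltas=[[[0.0001,-0.0002,0.0005],[0,0,0],0.03],[[0.0001,-0.0002,0.001],[0,0,0],0.03],[[0.0001,-0.0002,0.001],[0,0,0],0.03]])

```text
t: 11.23
tcp_pos: [0.5099, -0.2294, 0.1312]
orientation: [[-0.53, 0.848, 0.001], [0.848, 0.53, -0.0], [-0.001, 0.001, -1.0]]
ft_force: [-4.6, 4.2, 4.6]
finger_gap: 0.526
grasp_force: 65.2
```

Run:
```python
from h import *
o=[]
for n,(u,v) in(("side",(404,200)),("top",(420,262))):
    im,d=r.get_image(n); P=cloud(n,d); z=P[...,2]
    m=np.hypot(P[...,0]-.511,P[...,1]+.228)<.034
    for a in np.arange(.100,.135,.003): print(n,round(a,3),(m&(z>=a)&(z<a+.003)).sum(),end=' | ')
    print()
    o.append(cv2.resize(im[v-35:v+35,u-40:u+40],(400,350),interpolation=cv2.INTER_CUBIC))
cv2.imwrite("pics/z1.png",np.hstack(o))
to(.51,-.2294,.13,2.13)
```

```text
side 0.1 21 | side 0.103 26 | side 0.106 25 | side 0.109 22 | side 0.112 31 | side 0.115 43 | side 0.118 54 | side 0.121 22 | side 0.124 20 | side 0.127 10 | side 0.13 23 | side 0.133 31 | 
top 0.1 7 | top 0.103 2 | top 0.106 0 | top 0.109 1 | top 0.112 0 | top 0.115 0 | top 0.118 1 | top 0.121 0 | top 0.124 3 | top 0.127 0 | top 0.13 0 | top 0.133 0 | 
t 11.33 pos [ 0.5099 -0.2294  0.1313] psi 2.129 F [-5.3  4.   4.4] q6 -1.03
shift [-0.0001  0.      0.0013] turn [ 0.001  0.001 -0.001]
```

View pics/z1.png

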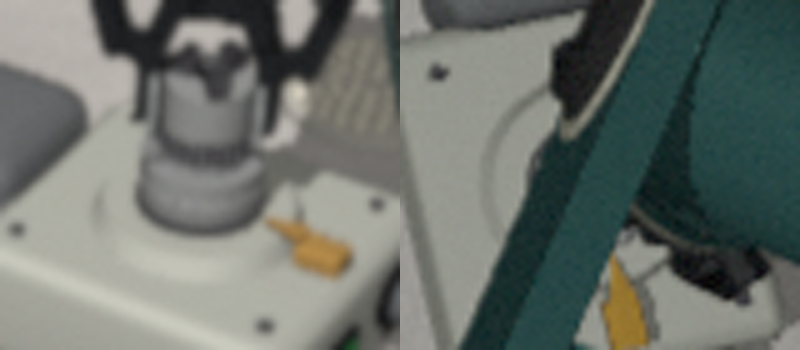

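The side crop shows the flange at about (200,195), sitting flush on the nose. Its top is at about 0.122 m after removing the side camera's bias, which matches home (on the dogs it would be 0.128). Next is the firm press.

Request:
step_arm(deltas=[[[0.0003,-0.0001,0.0005],[0,0,0],0.03],[[0.0003,-0.0001,0.001],[0,0,0],0.03],[[0.0003,-0.0001,0.001],[0,0,0],0.03]])

```text
t: 11.58
tcp_pos: [0.5099, -0.2293, 0.1312]
orientation: [[-0.53, 0.848, 0.002], [0.848, 0.53, -0.001], [-0.002, 0.001, -1.0]]
ft_force: [-6.4, 3.6, 12.6]
finger_gap: 0.52
grasp_force: 65.9
```

Request:
step_arm(deltas=[[[0.0002,-0.0002,0.0003],[0,0,0],0.03],[[0.0002,-0.0002,0.0003],[0,0,0],0.03],[[0.0002,-0.0002,0.0003],[0,0,0],0.03],[[0.0002,-0.0002,0.0003],[0,0,0],0.03],[[0.0002,-0.0002,0.0003],[0,0,0],0.03]])

```text
t: 12.0
tcp_pos: [0.5099, -0.2293, 0.1312]
orientation: [[-0.53, 0.848, 0.002], [0.848, 0.53, -0.001], [-0.002, 0.002, -1.0]]
ft_force: [-4.9, 3.1, 14.2]
finger_gap: 0.522
grasp_force: 65.9
```

Request:
step_arm(deltas=[[[0.0002,-0.0002,-0.0008],[0,0,0],0.03],[[0.0002,-0.0002,-0.0014],[0,0,0.05],0.03],[[0.0002,-0.0002,-0.0014],[0,0,0.1],0.03],[[0.0002,-0.0002,-0.0014],[0,0,0.15],0.03],[[0.0002,-0.0002,-0.0014],[0,0,0.2],0.03],[[0.0002,-0.0002,-0.0014],[0,0,0.2],0.03]])

```text
t: 12.5
tcp_pos: [0.5094, -0.2294, 0.1313]
orientation: [[-0.348, 0.937, 0.002], [0.937, 0.348, -0.001], [-0.002, 0.001, -1.0]]
ft_force: [-0.0, -0.4, 4.4]
finger_gap: 0.527
grasp_force: 64.8
```

```bash
python3 -c "
from h import *
print(r.state()['wrist_torque']); to(.51,-.2293,.1312,2.13-.706)"
```

```text
[-0.08839282  0.39951017 -0.10483807]
t 12.5 pos [ 0.5094 -0.2294  0.1313] psi 1.926 F [-0.  -0.4  4.4] q6 -0.82
shift [-0.0001  0.0006  0.0001] turn [0.001 0.001 0.502]
```

Request:
step_arm(deltas=[[[0,0,0],[0,0,0.07],0.03],[[0,0,0],[0,0,0.14],0.03],[[0,0,0],[0,0,0.21],0.03],[[0,0,0],[0,0,0.28],0.03],[[0,0,0],[0,0,0.35],0.03],[[0,0,0],[0,0,0.42],0.03],[[0,0,0],[0,0,0.48],0.03],[[0,0,0],[0,0,0.5],0.03]])

```text
t: 13.17
tcp_pos: [0.5093, -0.2294, 0.1312]
orientation: [[0.143, 0.99, 0.001], [0.99, -0.143, -0.001], [-0.001, 0.001, -1.0]]
ft_force: [-0.9, -0.8, 4.3]
finger_gap: 0.528
grasp_force: 64.8
```

Run:
```python
from h import *
print(r.state()['wrist_torque'])
to(.51,-.2293,.1312,2.13-.706)
im,d=r.get_image("side"); u,v=404,200
cv2.imwrite("pics/z2.png",cv2.resize(im[v-35:v+35,u-40:u+40],(640,560),interpolation=cv2.INTER_CUBIC))
```

```text
[-0.23540767  0.4252401   0.17080988]
t 13.17 pos [ 0.5093 -0.2294  0.1312] psi 1.427 F [-0.9 -0.8  4.3] q6 -0.33
shift [ 0.0002  0.0007 -0.    ] turn [0.001 0.001 0.003]
```

View pics/z2.png

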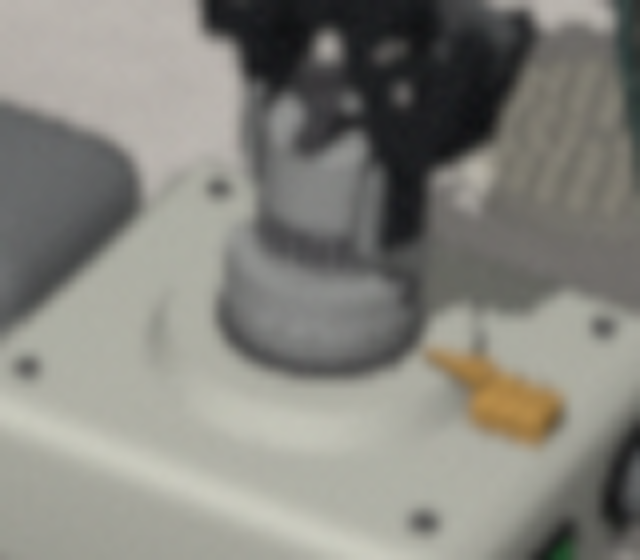

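The slot shows as a dark patch at the right rim, (410,285), close to the pointer tip at (430,352). The hand hides too much to measure it, so I'll release, retreat and check from the top.

Request:
step_arm(deltas=[[[0,0,-0.001],[0,0,0],0.03],[[0,0,-0.001],[0,0,0],0.08],[[0,0,-0.001],[0,0,0],0.08],[[0,0,-0.001],[0,0,0],0.08],[[0,0,-0.01],[0,0,0],0.08],[[0,0,-0.04],[0,0,0],0.08],[[0,0,-0.08],[0,0,0],0.08],[[0,0,-0.12],[0,0,0],0.08]])

```text
t: 13.88
tcp_pos: [0.5084, -0.2288, 0.2521]
orientation: [[0.141, 0.99, -0.001], [0.99, -0.141, 0.001], [0.0, -0.001, -1.0]]
ft_force: [0.6, -0.9, 1.3]
finger_gap: 0.937
grasp_force: 0.0
```

Request:
step_arm(deltas=[[[0.25,0,0],[0,0,0],0.08],[[0.25,0,0],[0,0,0],0.08],[[0.25,0,0],[0,0,0],0.08],[[0.25,0,0],[0,0,0],0.08],[[0.25,0,0],[0,0,0],0.08],[[0.25,0,0],[0,0,0],0.08],[[0.25,0,0],[0,0,0],0.08]])

```text
t: 14.47
tcp_pos: [0.5446, 0.0242, 0.2512]
orientation: [[0.136, 0.991, 0.001], [0.991, -0.136, 0.002], [0.002, 0.001, -1.0]]
ft_force: [0.5, -0.5, -0.1]
finger_gap: 0.939
grasp_force: 0.0
```

Run:
```python
from h import *
o=[]
for n,(u,v) in(("side",(404,200)),("top",(420,262))):
    im,d=r.get_image(n); cv2.imwrite(f"pics/{n}3.png",im); np.save(f"pics/{n}3.npy",d)
    o.append(cv2.resize(im[v-35:v+35,u-30:u+30],(400,466),interpolation=cv2.INTER_CUBIC))
cv2.imwrite("pics/z3.png",np.hstack(o))
to(.51,-.2294,.13,1.427)
```

```text
t 14.57 pos [0.5444 0.0199 0.2511] psi 1.432 F [-0.6 -0.9 -0. ] q6 0.13
shift [-0.2516  0.0004  0.1211] turn [0.    0.    0.005]
```

View pics/z3.png

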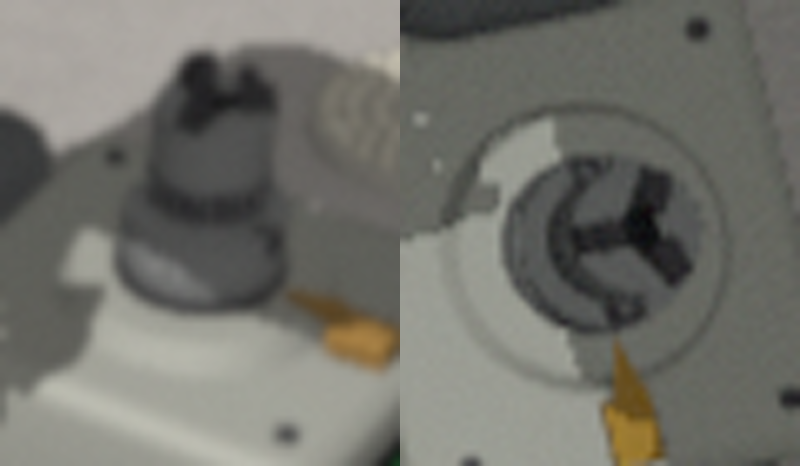

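Run:
```python
from h import *
im=cv2.imread("pics/top3.png"); g=cv2.cvtColor(im,6).astype(float)
v,u=np.mgrid[:480,:640]
for z in(.116,.122):
    W=ray("top",np.c_[u.ravel(),v.ravel()],z).reshape(480,640,3)
    for c in((.5125,-.2287),):
        dx=W[...,0]-c[0];dy=W[...,1]-c[1];R=np.hypot(dx,dy);A=np.arctan2(dy,dx)
        for a0 in(.2,.2-np.pi):
            D=(A-a0+np.pi)%(2*np.pi)-np.pi
            m=(R<.033)&(R>.024)&(abs(D)<.45); w=np.clip(72-g,0,None)*m
            print(z,"peak angle",.2+(w*D).sum()/w.sum(),w.sum(), "pt",(w*W[...,0]).sum()/w.sum(),(w*W[...,1]).sum()/w.sum())
print(g[266:280,414:434].astype(int)); print(g[246:258,408:428].astype(int))
# pointer tip: brass mask
h=cv2.cvtColor(im,cv2.COLOR_BGR2HSV); b=(h[...,1]>110)&(abs(h[...,0].astype(int)-20)<8); b[:,:400]=0;b[:,445:]=0;b[:265]=0;b[305:]=0
vv,uu=np.nonzero(b); print("brass",[(y,uu[vv==y].mean().round(2),(vv==y).sum()) for y in np.unique(vv)])
# housing: from depth top-face points
im0=cv2.imread("pics/top0.png"); g0=cv2.cvtColor(im0,6).astype(float)
S=[]
for s in((387.7,241.5),(434.7,231.2),(400.7,297.4),(448.8,286.9)):
    x,y=map(round,s); k=np.clip(115-g0[y-3:y+4,x-3:x+4],0,None); yy,xx=np.mgrid[y-3:y+4,x-3:x+4]; S.append(((k*xx).sum()/k.sum(),(k*yy).sum()/k.sum()))
w=ray("top",S,.08)[:,:2]; print(w); e=(w[0]+w[1]-w[2]-w[3]); f=(w[0]+w[2]-w[1]-w[3]); print(np.arctan2(e[1],e[0]),np.arctan2(-f[0],f[1]),w.mean(0))
```

```text
0.116 peak angle 0.17817372348711585 197.0 pt 0.5387315347436624 -0.22392813594206884
0.116 peak angle 0.2224480247204238 457.0 pt 0.48502750305041925 -0.2349680343686106
0.122 peak angle 0.23003317388228933 197.0 pt 0.5381257485002752 -0.22262020597211124
0.122 peak angle 0.1735280105314587 457.0 pt 0.4847107366728638 -0.23360069079670479
[[ 50  52  52  76  87  89  87  87  88  86  88  88  78  53  29  37  38  39
   40  57]
 [ 45  45  55  61  77  86  89  87  87  89  86  90  88  80  50  36  40  42
   35  51]
 [ 48  48  55  54  62  75  85  90  90  89  84  86  87  88  78  53  33  37
   55  84]
 [ 74  58  44  51  57  60  74  80  85  87  89  88  85  90  90  74  42  53
   78  97]
 [ 86  80  55  46  48  55  59  65  69  76  83  82  82  84  88  86  80  79
   97 104]
 [ 86  85  81  75  57  53  54  46  58  57  67  60  67  83  88  85  88  95
  102 103]
 [ 86  87  86  89  82  75  60  47  53  62  61  49  64  82  88  88  92 101
  102 102]
 [ 82  88  87  86  88  89  67  41  44  71  66  49  52  83  90  95 101 103
  104 102]
 [ 69  73  81  86  87  89  79  43  37  52  53  43  61  83  98 103 103 106
  10
[... 1816 characters left out ...]
6), np.float64(424.0), np.int64(5)), (np.int64(287), np.float64(424.5), np.int64(6)), (np.int64(288), np.float64(424.0), np.int64(7)), (np.int64(289), np.float64(424.0), np.int64(7)), (np.int64(290), np.float64(424.5), np.int64(8)), (np.int64(291), np.float64(424.5), np.int64(8)), (np.int64(292), np.float64(425.0), np.int64(7)), (np.int64(293), np.float64(425.0), np.int64(7)), (np.int64(294), np.float64(425.0), np.int64(7)), (np.int64(295), np.float64(425.0), np.int64(7)), (np.int64(296), np.float64(424.5), np.int64(4))]
[[ 0.5700039  -0.15560258]
 [ 0.59477789 -0.27671368]
 [ 0.42841195 -0.18342023]
 [ 0.45326153 -0.30503511]]
0.19575601167740217 0.2016637665123072 [ 0.51161382 -0.2301929 ]
```

The top view shows the slots at (424,273) and (417,252). Their line lies at about 0.20–0.24 rad against the housing's 0.198, within tolerance. The chuck is home and released, and the hand is clear.

```bash
python3 -c "
from plant import r
print(r.finish_job())"
```

```text
the job is handed in; nothing more can be done
None
```

The job is handed in: the chuck is seated in the spindle, pressed home with about 20 N, turned so a slot stands at the pointer (about 0–0.05 rad off by my camera estimate, limit 0.12) and released, with nothing else touched as far as I could see; no search by turning was needed because it dropped straight over the dogs, and the judge returned no result.

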